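# Open the tab-locked cap of the solvent waste can

### The arm

A 6-joint arm with a two-finger parallel gripper is mounted at the origin on the work surface. World frame = base frame: x ahead of the robot, y to its left, z up, the work surface at z = 0. Lengths are in m, angles in rad, forces in N, time in s.
With the tool pointing down it reaches from about 0.3 to 0.775 m from the base axis. Payload 14.6 kg.
Tool frame: the origin (TCP) lies midway between the tips of the shut fingers; the grasp point (between the pads) lies 19 mm behind it; z points along the fingers, y is the line along which they close (so a half turn about z gives the same grasp; the last joint's range is limited). The gripper opens to 85 mm and grips with 20 to 120 N. Pads are 22 mm wide; open, the fingers measure 114 mm over their backs; the gripper's body (76 mm by 85 mm) begins 54 mm behind the grasp point. The pads swing forward as they close: fully open they stand 13 mm farther back than shut.
Start: joints at [-1.367, 0.3, 1.521, -0, 1.321, -0.067], TCP at [0.147, -0.53, 0.231] pointing down, gripper open.
Joint ranges: [-3.03, 3.03], [-0.79, 2.21], [0.23, 2.52], [-1.04, 4.18], [0, 3.07], [-2.55, 2.55]. Speed limits (rad/s): [2.22, 2.22, 2.57, 3.14, 3.14, 3.14].

### API

Orientations are given as a unit quaternion [w, x, y, z].
In Python, from cell import bot, vision gives the robot as it stands. The module is installed in compiled form; this text tells all that it offers.
- The arm moves only by the tool carry_out, never from a script. Its argument "moves" is one flat list of numbers, 7 for each row, row after row: the turn, a rotation vector about the tool's x, y, z in degrees, then the shift along the tool's x, y, z in mm, then the opening in per cent of the stroke, from 0 (shut) to 100 (fully open). A call has 1 to 12 rows; each row is the pose to reach, as a shift and turn from the pose commanded when the call began, along the tool's axes at that moment; what a row does not reach only later rows make up. A row lasts 1/10 s, in which the tool goes at most 50 mm and 8.59 degrees, less where a joint would pass 70% of its speed; a pose out of reach is approached as far as the arm can. A call with a gripper value outside its range is refused whole. The fingers move at their own pace and stop on an object; "grip_force" is the grip in N (left out, the last holds). Time passes only in rows, so rows that repeat a pose let the fingers close. It gives the time, the measured TCP pose, the force, the opening and the grip force at its end, in the units of the state.
- bot.sense(): the state, without advancing time (a new reading comes with each control period).
- vision.get_image(name): name is "scene" or "side" or "wrist"; returns a dict with "frame" (400x640x3 uint8, red, green, blue), "z_map" (400x640 float32, m along the optical axis (not along the pixel's ray), 0 where there is no reading), "fx", "fy", "cx", "cy" (pixels), "rvec" (rotation vector, rad) and "tvec" (3), from world to camera coordinates, as OpenCV has them; the wrist camera has in their place "mount" (4x4, takes a point from camera to tool coordinates, whose origin is the TCP and whose axes are the flange's). Camera axes: x right, y down, z forward; pixel columns grow to the right and rows downward; lengths in m; the calibration is good to about 2 mm. The wrist camera is an equidistant fisheye: a pixel r from the principal point sees the ray r / f radians off the axis. A picture is of the moment at which its call begins: read the wrist's pose just before it.
- bot.sign_off(): hands the job in; it is judged then, once.
The state is a dict: "time_s": time; "joints": joint angles; "joint_vel": joint speeds; "joint_efforts": joint torques, N m; "position": TCP position; "eef_rot": TCP orientation; "ft_force": force on the tool from outside, world axes, zero at the start; "moment": the same for the moment, N m; "finger_gap": finger opening in m; "grip_force": force on a finger pad.
Only numpy, scipy, OpenCV 4.12 (cv2) and the standard library are available. Lean on these libraries where they do the work, as an engineer would, in place of code of your own. Each camera call takes 0.05 s, during which the arm holds its last target. There are 200 camera calls.

### The job

Open the solvent waste can: squeeze the two side tabs of its black cap together and, keeping them squeezed, turn the cap anticlockwise by a sixth of a turn to its stop, then lift it straight out of the slanted port. Stand the cap upright, plug down, in the shallow round steel dish, setting it down gently and not dropping it, and let go. Leave the other things on the bench where they are.

Things in the scene. Friction and masses are not known exactly. Their poses are not given: they have to be found in the camera images.
- can: Solvent waste can, white plastic, fixed to the bench: 170 deep (x) by 190 wide (y), 90 high at its front, 188 at its back, the whole top a flat shoulder sloping up 30 degrees to the back. A grey carrying bar on its back wall, a small grey vent (15 high) in the back left corner of the shoulder. Origin at the centre of its underside; own z up, own -x is the low front. Turned by up to 29 degrees, low front roughly towards the robot.
- port: Round white port, 68 across, 24 high, in the middle of the can's shoulder. Origin: centre of its flat top face, 160 mm above the bench. Own z: out along its axis, leaning 30 degrees from vertical towards the can's low front; own y: level, the line of the locked cap's tabs. Four ribs 9 mm high stand on the face beside the tabs' feet (x = +-13, y = +-26.5 mm): keep fingertips 10 mm above the face.
- port_bore (a point): The bore in the port's top face, 31 across; this point at its mouth (= port origin, port axes). Its 5 mm thick lip has two notches, 60 degrees anticlockwise (seen from outside; positive about z) from where the cap's two lugs lie when locked.
- cap: Black cap, about 115 g. Origin on its axis at the plane resting on the port's face (= port origin when seated); own z out along its axis, own y through the two tabs (along port y when locked). Core 29 across up to z = 31.5. Below the origin a plug, 28 across, 16 long, with a flat end on which the cap stands upright by itself. It can be held by the squeezed tabs from unlocking to setting down.
- cap_tabs (a point): Point midway between the tabs, 30 mm out along the cap's z (cap axes). Each tab: flat, upright, 18 wide (x), 5 thick, z = 3 to 40 mm of the cap; outer faces at y = +-27 (54 over both). Each slides straight in by up to 6 mm (42 over both) against a spring, 4 N rising to 9 N. Over 4 mm in, the feet clear the ribs and the cap turns freely; not squeezed it turns a few degrees at most.
- cap_lugs (a point): Point on the cap's axis 9 mm below its origin (cap axes), midway between two lugs along x that reach 20 mm from the axis, 4 thick; they lie under the port's lip and hold the cap in. Turned +60 degrees about z (anticlockwise; good from 54, stop at about 63) they meet the notches and the cap draws straight out along the port's z; 16 mm of travel frees the plug.
- dish: Shallow round steel dish, loose, about 250 g, 116 mm across, 16 high, about 3 mm wall, inner floor about 5 mm above the bench. Origin at the centre of its underside, z up. It stands left or right of the can's front.
- tray: Bystander: shallow square steel tray, 105 x 105 x 16. Origin at the centre of its underside. It stands on the other side from the dish.
- beaker: Bystander: glass beaker 70 across, 70 high, between robot and can. Origin at the centre of its underside.
- amber_a: Bystander: small amber bottle 56 across, 125 high, left. Origin at the centre of its underside.
- amber_b: Bystander: small amber bottle 56 across, 125 high, right. Origin at the centre of its underside.
- flask: Bystander: conical glass flask 72 across, 108 high, left of the can. Origin at the centre of its underside.
- vial: Bystander: small glass vial 26 across, 50 high, left in front of the can. Origin at the centre of its underside.
- spatula: Bystander: flat steel lab spatula, 176 long, 5 thick, lying on the bench, right of the can. Origin at its middle, x along it.
Mind the look-alikes: they are no part of the job. Leave any turquoise or yellow look-alike of the dish alone.

How it is judged:
By the outcome, as a careful person would: the job done as asked, in the order asked, and still so for the second after the job is handed in, with the robot touching nothing.
It also fails if it takes over 45 s, if anything falls off the work surface, if the arm or the gripper's body presses on something with over 40 N, if the wrist force passes 120 N, or if a joint passes its speed limit or range.

## Working session

There is one attempt and no reset: what is moved stays moved. The work goes in short steps, Python scripts to look and compute and a tool call to move; the robot and the scene stay as the last step left them, time stands still between calls to the robot, and variables do not carry over. Pictures are saved under pics/ and viewed, at most 10 in all, crops included, and the job is handed in when it is done.

Besides the shell and the picture viewer there is one more tool, called by a JSON object that holds its "fn" and its "kwargs". carry_out: Moves the arm, as the interface text tells. Its arguments: {"type":"object","properties":{"moves":{"type":"array","items":{"type":"number"}},"grip_force":{"type":"number"}},"required":["moves"]}

```bash
mkdir -p pics; cat > h.py <<'E'
import numpy as np, cv2
from scipy.spatial.transform import Rotation as R
from cell import bot, vision
def save(n,im): cv2.imwrite('pics/'+n,im[:,:,::-1])
def cloud(d):
    z=d['z_map'];v,u=np.mgrid[:400,:640]
    p=np.stack([(u-d['cx'])/d['fx']*z,(v-d['cy'])/d['fy']*z,z],-1)
    M=R.from_rotvec(np.ravel(d['rvec'])).as_matrix()
    P=(p-np.ravel(d['tvec']))@M; P[z==0]=np.nan
    return P
def load(n): return np.load(n+'.npy',allow_pickle=True).item()
E
python3 - <<'E'
from h import *
s=bot.sense();print(s)
for n in('scene','side'):
    d=vision.get_image(n);np.save(n,d,allow_pickle=True);save(n+'1.png',cv2.resize(d['frame'],(800,500)))
E
```

```text
{'time_s': 0.0, 'joints': array([-1.36659865e+00,  3.00479216e-01,  1.52161696e+00, -6.87643884e-05,
        1.32068950e+00, -6.66188518e-02]), 'joint_vel': array([-0.00086268, -0.00070219, -0.00107666,  0.00170366, -0.00024225,
       -0.00188469]), 'joint_efforts': array([ 1.17765117e-03, -5.43495440e+01, -3.61791658e+01,  2.22078364e-05,
        3.96768344e-03, -2.70548520e-05]), 'position': array([ 0.14705652, -0.52972064,  0.23070168]), 'eef_rot': array([-5.92813921e-04,  9.90844972e-01,  1.35003277e-01, -7.42300701e-05]), 'ft_force': array([-0.16418042, -0.12798239, -0.34274506]), 'moment': array([-0.03816709,  0.00612464, -0.01979326]), 'grip_force': 0.0, 'finger_gap': 0.08541158110863961}
```

View pics/scene1.png

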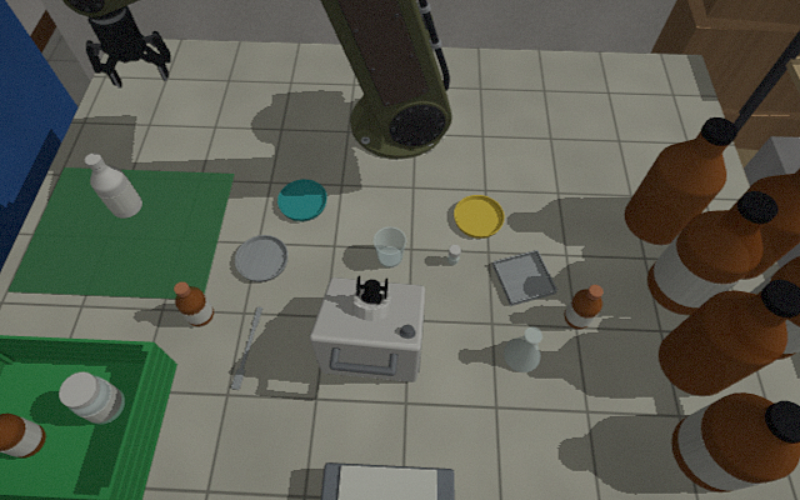

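View pics/side1.png

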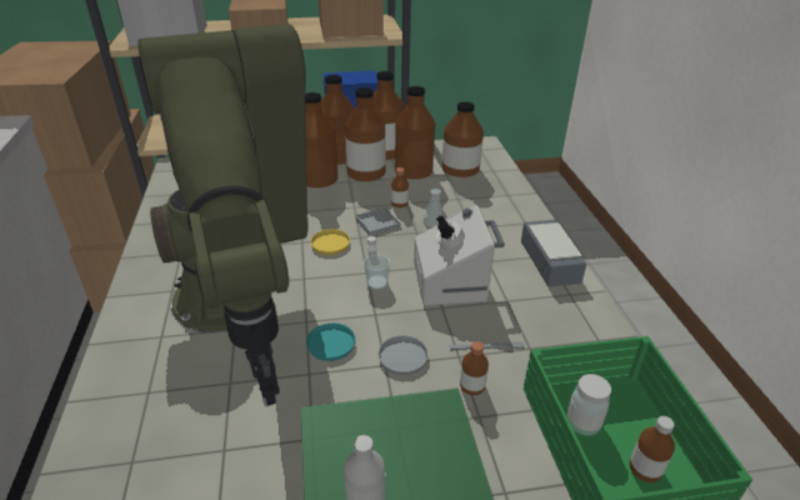

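The scene view shows the can at about (370,325), the black cap on it at (371,292), the steel dish at (261,258) and the beaker at (390,247). The turquoise and yellow look-alikes are at (302,200) and (478,215). The side view shows the same layout, with the cap at (446,228).

```bash
python3 - <<'E'
from h import *
for n in('scene','side'):
    d=load(n);P=cloud(d);print(n,d['fx'],'cam',(-R.from_rotvec(np.ravel(d['rvec'])).inv().apply(np.ravel(d['tvec']))).round(3))
    f=d['frame'].astype(int)
    box=dict(scene=(250,345,215,310),side=(325,400,165,245))[n]
    m=np.zeros((400,640),bool);m[box[2]:box[3],box[0]:box[1]]=1
    white=m&(f.min(-1)>90)&(P[...,2]>.085)&(P[...,2]<.2)
    Q=P[white];rng=np.random.default_rng(0);best=0
    for _ in range(500):
        a=Q[rng.choice(len(Q),3,0)];nn=np.cross(a[1]-a[0],a[2]-a[0]);nn/=np.linalg.norm(nn)+1e-12
        if nn[2]<0:nn=-nn
        if not .8<nn[2]<.93: continue
        k=abs((Q-a[0])@nn)<.003
        if k.sum()>best:best=k.sum();K=k
    S=Q[K];c=S.mean(0);nn=np.linalg.svd(S-c)[2][2];nn*=np.sign(nn[2])
    yaw=np.degrees(np.arctan2(-nn[1],-nn[0]))
    print('plane',len(S),c.round(4),nn.round(3),'tilt',np.degrees(np.arccos(nn[2])),'yaw',yaw)
    xy=S[:,:2].astype(np.float32);r=cv2.minAreaRect(xy*1000);print('rect',r)
    h=(P-c)@nn
    por=m&(abs(h-.024)<.003)&(f.min(-1)>90);
    print('port top',por.sum(),np.nanmean(P[por],0).round(4), 'max h',np.nanmax(h[m]))
    bl=m&(f.max(-1)<60)&(h>.03)&(h<.07);B=P[bl];print('black',bl.sum(),B.mean(0).round(4))
    np.save('pl_'+n,np.r_[c,nn])
    # dish
    b=dict(scene=(180,238,183,230),side=(298,348,265,305))[n]
    D=P[b[2]:b[3],b[0]:b[1]].reshape(-1,3);D=D[(D[:,2]>.011)&(D[:,2]<.022)]
    print('dish',len(D),cv2.minEnclosingCircle((D[:,:2]*1000).astype(np.float32)),np.percentile(D[:,2],[5,50,95]))
    im=f[box[2]-15:box[3],box[0]:box[1]].astype(np.uint8);save(n+'crop.png',cv2.resize(im,None,fx=6,fy=5.4,interpolation=cv2.INTER_CUBIC))
E
```

```text
scene 433.48723638556146 cam [1.008 0.035 1.036]
plane 2914 [ 0.6118 -0.0237  0.1478] [-0.495  0.029  0.869] tilt 29.697870420106387 yaw -3.320026809820951
rect ((596.1661376953125, -24.75804901123047), (187.20005798339844, 166.78433227539062), 86.92745208740234)
port top 183 [ 0.6006 -0.0227  0.1689] max h 0.06513574928436021
black 261 [ 0.5777 -0.0244  0.1842]
dish 214 ((426.27801513671875, -280.1676330566406), 59.000431060791016) [0.01130881 0.01535414 0.01861297]
side 461.8764870012331 cam [ 0.253 -1.197  0.981]
plane 1426 [ 0.5927 -0.0414  0.1395] [-0.5    0.028  0.866] tilt 30.050301809737977 yaw -3.161667107205223
rect ((593.6488647460938, -26.002281188964844), (193.80990600585938, 166.18496704101562), 86.4580078125)
port top 108 [ 0.5869 -0.0302  0.1638] max h 0.06811486484293275
black 124 [ 0.5709 -0.0308  0.1845]
dish 218 ((428.3917541503906, -279.36907958984375), 60.4165153503418) [0.01158902 0.01609045 0.02043705]
```

View pics/scenecrop.png

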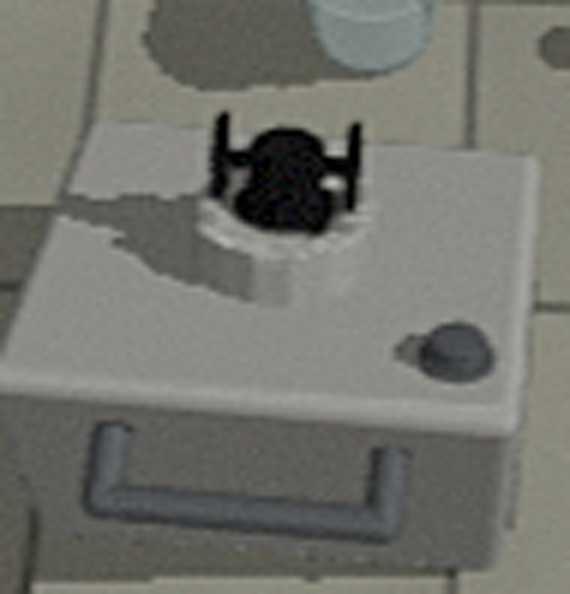

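The crop shows the two tab tops at about (286.8,221) and (309.2,223) in full-image pixels. I'll check these against the can pose and work out the approach.

```bash
cat >> h.py <<'E'
YAW=-3.3; PORT=np.array([.583,-.025,.160])
def port_R(yaw=None):
    return R.from_euler('z',YAW if yaw is None else yaw,degrees=True)*R.from_euler('y',-30,degrees=True)
def tool_R(a=0,yaw=None): # tool z=-port z, tool y=-port y, turned a deg about port z
    return port_R(yaw)*R.from_euler('z',a,degrees=True)*R.from_euler('z',180,degrees=True)*R.from_euler('y',180,degrees=True)*R.from_euler('z',180,degrees=True) if False else port_R(yaw)*R.from_euler('z',a,degrees=True)*R.from_euler('x',180,degrees=True)
def cur():
    s=bot.sense();q=np.array(s['eef_rot']);return s,np.array(s['position']),R.from_quat(q[[1,2,3,0]])
def to(p,r):
    s,p0,r0=cur();d=r0.inv()
    return (d*r).as_rotvec(degrees=True).round(2),(d.apply(p-p0)*1000).round(1)
def proj(d,X):
    M=R.from_rotvec(np.ravel(d['rvec']));c=M.apply(X)+np.ravel(d['tvec']);c=np.atleast_2d(c)
    return np.c_[d['fx']*c[:,0]/c[:,2]+d['cx'],d['fy']*c[:,1]/c[:,2]+d['cy']].round(1)
E
python3 - <<'E'
from h import *
r=port_R()
for n in('scene','side'):
    print(n,proj(load(n),PORT+r.apply([[0,-.0245,.04],[0,.0245,.04],[0,0,.0315],[0,0,0]])))
print('tool y',tool_R().apply([0,1,0]),tool_R().apply([0,0,1]))
print(to(PORT+r.apply([0,0,.12]),tool_R()), PORT+r.apply([0,0,.12]))
E
```

```text
scene [[286.5 221.7]
 [308.7 223.8]
 [297.5 226. ]
 [297.  237.8]]
side [[353.8 182.2]
 [351.2 173.6]
 [353.7 179.7]
 [358.2 186.7]]
tool y [-5.75640270e-02 -9.98341817e-01  1.05818132e-16] [ 0.49917091 -0.02878201 -0.8660254 ]
(array([-4.99, 29.73, 18.37]), array([ 498.3, -389.1,  -32.7])) [ 0.52309949 -0.02154616  0.26392305]
```

{"fn": "carry_out", "kwargs": {"moves": [-5,29.7,18.4,498,-389,-33,100,-5,29.7,18.4,498,-389,-33,100,-5,29.7,18.4,498,-389,-33,100,-5,29.7,18.4,498,-389,-33,100,-5,29.7,18.4,498,-389,-33,100,-5,29.7,18.4,498,-389,-33,100,-5,29.7,18.4,498,-389,-33,100,-5,29.7,18.4,498,-389,-33,100,-5,29.7,18.4,498,-389,-33,100,-5,29.7,18.4,498,-389,-33,100,-5,29.7,18.4,498,-389,-33,100,-5,29.7,18.4,498,-389,-33,100], "grip_force": 40}}

```text
time_s: 1.3
position: [0.5043, -0.046, 0.2629]
eef_rot: [0.008, 0.965, -0.028, 0.259]
ft_force: [0.3, -1.3, 0.5]
finger_gap: 0.0857
grip_force: 0.0
```

```bash
python3 - <<'E'
from h import *
s,p,r=cur();print(s['joints'],p,s['joint_vel'],to(PORT+port_R().apply([0,0,.12]),tool_R()))
E
```

```text
[-0.19630349 -0.08057916  1.94640213  0.09930041  0.75788404  1.37781124] [ 0.50427756 -0.0459575   0.26286749] [ 1.24188424  0.55779954 -0.56166908 -0.86212165 -0.16019515  1.6916569 ] (array([ 0.06, -0.05,  0.03]), array([ 15.6, -25.5,   7.8]))
```

{"fn": "carry_out", "kwargs": {"moves": [0,0,0,0,0,0,100,0,0,0,0,0,0,100,0,0,0,0,0,0,100]}}

```text
time_s: 1.6
position: [0.503, -0.0489, 0.2622]
eef_rot: [0.008, 0.966, -0.028, 0.258]
ft_force: [-0.5, -0.7, -0.7]
finger_gap: 0.0853
grip_force: 0.0
```

```bash
python3 - <<'E'
from h import *
s,p,r=cur();print(s['joints'],p,s['joint_vel'].round(3),to(PORT+port_R().apply([0,0,.12]),tool_R()))
d=vision.get_image('wrist');np.save('wrist',d,allow_pickle=True);print(d['mount'],d['fx'],d['cx'],d['cy'])
f=d['frame'];save('w1.png',cv2.resize(f,(800,500)))
# project expected tab points
T=np.linalg.inv(d['mount'])
X=PORT+port_R().apply([[0,-.0245,.04],[0,.0245,.04],[0,0,.0315],[0,-.034,0],[0,.034,0],[-.034,0,0],[.034,0,0]])
c=r.inv().apply(X-p)@T[:3,:3].T+T[:3,3]
th=np.arctan2(np.hypot(c[:,0],c[:,1]),c[:,2]);ph=np.arctan2(c[:,1],c[:,0])
print((np.c_[d['cx']+d['fx']*th*np.cos(ph),d['cy']+d['fy']*th*np.sin(ph)]*1.25).round(1))
E
```

```text
[-0.20397486 -0.08174246  1.9484432   0.10343984  0.75935038  1.36906697] [ 0.50296133 -0.04889323  0.26224721] [-0.02  -0.008  0.002 -0.002  0.001  0.002] (array([ 0.1 ,  0.06, -0.03]), array([ 16.9, -28.5,   7.7]))
[[-5.85493341e-04 -9.63632245e-01 -2.67231273e-01  6.85448576e-02]
 [ 9.99999590e-01 -3.79572882e-04 -8.22225744e-04  9.84762879e-05]
 [ 6.90889495e-04 -2.67231645e-01  9.63632072e-01 -1.42347034e-01]
 [ 0.00000000e+00  0.00000000e+00  0.00000000e+00  1.00000000e+00]] 309.70691628693146 318.5047228285991 201.1958199191952
[[391.5 232.1]
 [312.5 232.5]
 [353.1 229.3]
 [405.8 219.7]
 [311.4 220.4]
 [359.3 265.5]
 [357.1 172.2]]
```

View pics/w1.png

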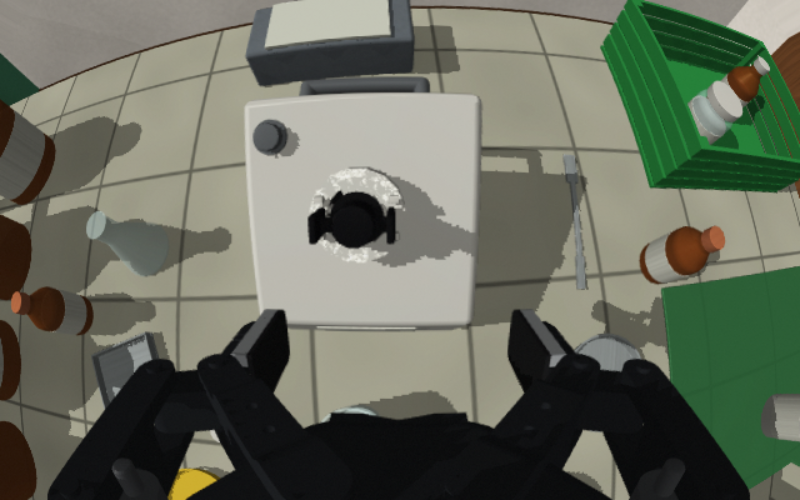

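The wrist view shows the port circle spanning about x 308–405, y 168–264, and the tabs at x 315 and 391. That is within about 1 mm of prediction. I'll enlarge with the prediction overlaid.

```bash
cat >> h.py <<'E'
def wproj(d,p,r,X):
    T=np.linalg.inv(d['mount']);c=r.inv().apply(X-p)@T[:3,:3].T+T[:3,3]
    th=np.arctan2(np.hypot(c[:,0],c[:,1]),c[:,2]);ph=np.arctan2(c[:,1],c[:,0])
    return np.c_[d['cx']+d['fx']*th*np.cos(ph),d['cy']+d['fy']*th*np.sin(ph)]
def overlay(d,p,r,x0,y0,w,h,k,P0=None,a=0):
    P0=PORT if P0 is None else P0
    im=cv2.resize(d['frame'][y0:y0+h,x0:x0+w],None,fx=k,fy=k,interpolation=cv2.INTER_CUBIC)
    t=np.linspace(0,2*np.pi,60);C=lambda rr,z:np.c_[rr*np.cos(t),rr*np.sin(t),0*t+z]
    sq=lambda s:np.array([[-.009,s*.027,.04],[.009,s*.027,.04],[.009,s*.022,.04],[-.009,s*.022,.04]])
    for L,col in((C(.034,0),(255,0,0)),(C(.0145,.0315),(0,255,0)),(sq(1),(255,255,0)),(sq(-1),(255,255,0))):
        q=wproj(d,p,r,P0+port_R().apply(R.from_euler('z',a,degrees=True).apply(L)))
        cv2.polylines(im,[((q-[x0,y0]+.5)*k).astype(int)],True,col,1)
    return im
E
python3 - <<'E'
from h import *
s,p,r=cur();d=load('wrist');save('w2.png',overlay(d,p,r,235,125,105,95,6))
E
```

```text
(no output)
```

View pics/w2.png

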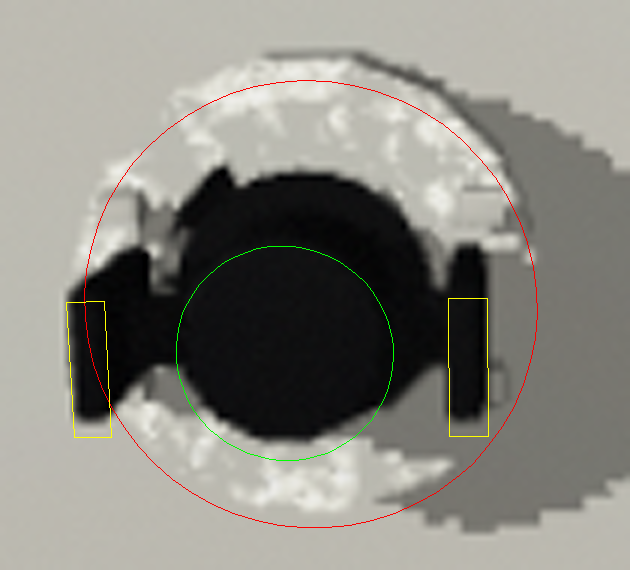

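Everything appears about 3.2 px higher than predicted, so the port is about 2 mm further along its own +x. Its y matches. I'll shift the estimate, go closer and check again.

```bash
cat >> h.py <<'E'
PORT=PORT+port_R().apply([.002,.0004,0])
E
python3 - <<'E'
from h import *
print(PORT,to(PORT+port_R().apply([0,0,.065]),tool_R()))
E
```

```text
[ 0.5847522  -0.02470037  0.161     ] (array([ 0.13,  0.03, -0.08]), array([ 18.8, -29.5,  62.9]))
```

{"fn": "carry_out", "kwargs": {"moves": [0.1,0,0,18.8,-29.5,20,100,0.1,0,0,18.8,-29.5,62.9,100,0.1,0,0,18.8,-29.5,62.9,100,0.1,0,0,18.8,-29.5,62.9,100,0.1,0,0,18.8,-29.5,62.9,100]}}

```text
time_s: 2.15
position: [0.5526, -0.0227, 0.2189]
eef_rot: [0.008, 0.965, -0.028, 0.259]
ft_force: [-0.0, -0.4, 0.4]
finger_gap: 0.0854
grip_force: 0.0
```

```bash
python3 - <<'E'
from h import *
s,p,r=cur();d=vision.get_image('wrist');save('w3.png',overlay(d,p,r,235,155,165,115,4.5))
print(p,s['joint_vel'].round(3),to(PORT+port_R().apply([0,0,.012]),tool_R()))
E
```

```text
[ 0.55263737 -0.02267304  0.21894846] [ 0.006 -0.013 -0.001  0.001 -0.005  0.003] (array([ 0.03, -0.13, -0.06]), array([-1.4,  0.3, 54.5]))
```

View pics/w3.png

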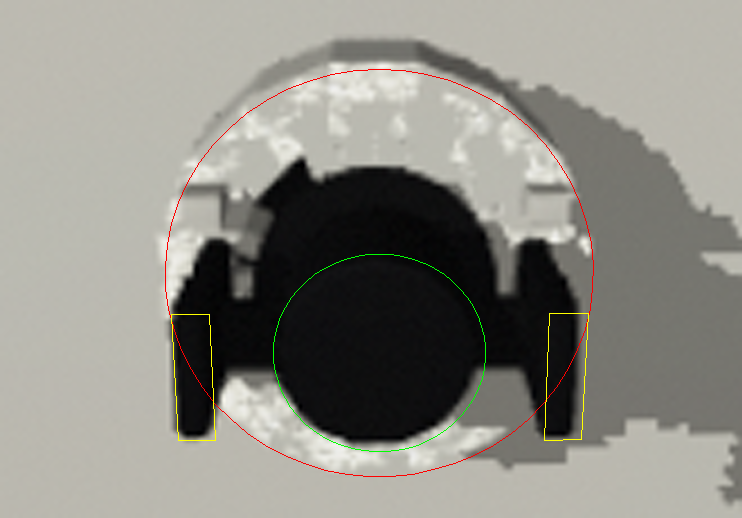

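The view fits well. The remaining offset is about +0.7 mm in port x and +0.5 mm in port y. I'll go down to a TCP 10 mm above the face.

{"fn": "carry_out", "kwargs": {"moves": [0,0,0,-0.7,-0.2,20,100,0,0,0,-0.7,-0.2,40,100,0,0,0,-0.7,-0.2,56.5,100,0,0,0,-0.7,-0.2,56.5,100,0,0,0,-0.7,-0.2,56.5,100,0,0,0,-0.7,-0.2,56.5,100]}}

```text
time_s: 2.8
position: [0.5804, -0.0231, 0.1697]
eef_rot: [0.007, 0.965, -0.028, 0.26]
ft_force: [-0.7, 0.4, 0.6]
finger_gap: 0.0855
grip_force: 0.0
```

```bash
python3 - <<'E'
from h import *
s,p,r=cur()
print(p,s['ft_force'],s['joints'],to(PORT+port_R().apply([.0007,.0005,.010]),tool_R()))
E
```

```text
[ 0.58044252 -0.02314675  0.16974336] [-0.73435839  0.42727734  0.63311048] [-0.11515745  0.20567676  1.87721297  0.05694923  0.53477155  1.47201913] (array([-0.01, -0.1 , -0.  ]), array([ 0.1,  0.8, -0.2]))
```

{"fn": "carry_out", "kwargs": {"moves": [0,0,0,0,0.8,0,100,0,0,0,0,0.8,0,60,0,0,0,0,0.8,0,30,0,0,0,0,0.8,0,30,0,0,0,0,0.8,0,30,0,0,0,0,0.8,0,30,0,0,0,0,0.8,0,30,0,0,0,0,0.8,0,30], "grip_force": 40}}

```text
time_s: 3.6
position: [0.5804, -0.0238, 0.169]
eef_rot: [0.007, 0.965, -0.028, 0.259]
ft_force: [-9.1, -0.4, 9.9]
finger_gap: 0.0404
grip_force: 38.8
```

{"fn": "carry_out", "kwargs": {"moves": [0,0,-6,0,0,-0.5,30,0,0,-13,0,0,-0.5,30,0,0,-20,0,0,-0.5,30,0,0,-27,0,0,-0.5,30,0,0,-34,0,0,-0.5,30,0,0,-41,0,0,-0.5,30,0,0,-48,0,0,-0.5,30,0,0,-54,0,0,-0.5,30,0,0,-58,0,0,-0.5,30,0,0,-61,0,0,-0.5,30,0,0,-61,0,0,-0.5,30,0,0,-61,0,0,-0.5,30]}}

```text
time_s: 4.8
position: [0.5802, -0.0237, 0.1689]
eef_rot: [0.137, 0.846, 0.465, 0.219]
ft_force: [-4.7, 1.4, 6.0]
finger_gap: 0.0404
grip_force: 41.1
```

```bash
python3 - <<'E'
from h import *
s,p,r=cur()
print(p,s['ft_force'],s['moment'],s['finger_gap'],s['joints'],to(PORT+port_R().apply([.0007,.0005,.010]),tool_R(61)))
d=vision.get_image('wrist');save('w4.png',cv2.resize(d['frame'][150:400,160:480],None,fx=2.4,fy=2.4))
E
```

```text
[ 0.58016986 -0.0237319   0.16894096] [-4.73408698  1.43687059  6.04853632] [0.028607   0.45648916 0.06248896] 0.04041202171678187 [-0.1165849   0.20672618  1.87757197  0.05864357  0.53500567  0.40610421] (array([-0.  , -0.03, -0.09]), array([ 0.2,  0.7, -0.8]))
```

View pics/w4.png

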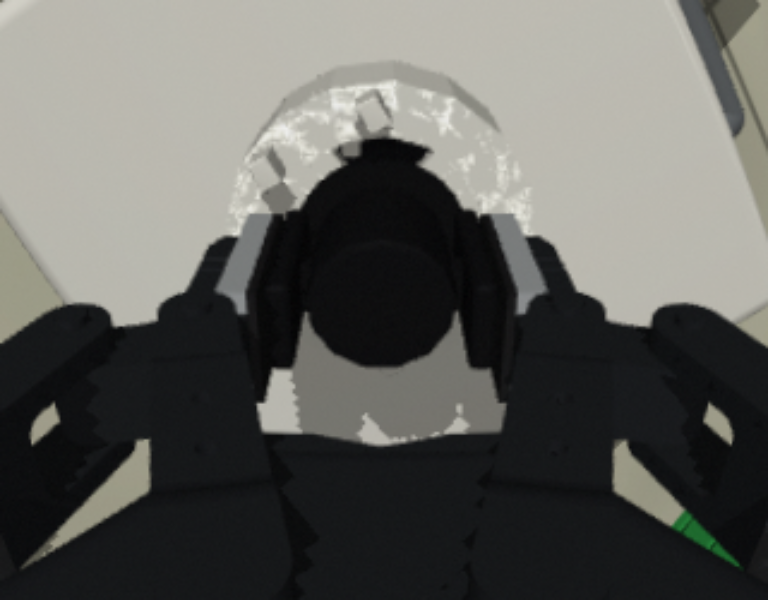

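The tabs are gripped at about (285,290) and (485,290). The cap has turned with the gripper, since the ribs now show free at (270,180) and (375,115). Now I'll draw it out along the axis.

{"fn": "carry_out", "kwargs": {"moves": [0,0,0,0,0,-2,30,0,0,0,0,0,-5,30,0,0,0,0,0,-9,30,0,0,0,0,0,-14,30,0,0,0,0,0,-19,30,0,0,0,0,0,-24,30,0,0,0,0,0,-24,30]}}

```text
time_s: 5.55
position: [0.568, -0.0231, 0.1901]
eef_rot: [0.138, 0.846, 0.466, 0.219]
ft_force: [0.4, 0.9, -1.4]
finger_gap: 0.0402
grip_force: 40.6
```

```bash
python3 - <<'E'
from h import *
P=cloud(load('scene'))
B=P[225:265,138:175].reshape(-1,3);B=B[(B[:,2]>.05)&(B[:,2]<.13)];print('amber_b',B.min(0),B.max(0))
s,p,r=cur()
print(p, to(p+port_R().apply([0,0,.05]),r), to(np.array([.427,-.280,.22]),R.from_euler('x',180,degrees=True)))
E
```

```text
amber_b [ 0.53615831 -0.41200243  0.05007512] [ 0.59127568 -0.35749252  0.12973706]
[ 0.56799578 -0.02309853  0.19011046] (array([0., 0., 0.]), array([  0.,   0., -50.])) (array([ 16.65, -26.52,  56.33]), array([-277.,   46.,  -89.]))
```

{"fn": "carry_out", "kwargs": {"moves": [0,0,0,0,0,-25,30,0,0,0,0,0,-50,30,2,-3,7,-34,6,-55,30,4,-6,14,-68,12,-60,30,6,-9,20,-102,18,-65,30,8,-13,27,-136,24,-70,30,10,-16,34,-170,30,-74,30,12,-20,41,-205,35,-79,30,14,-23,48,-240,40,-84,30,16.65,-26.5,56.3,-277,46,-89,30,16.65,-26.5,56.3,-277,46,-89,30,16.65,-26.5,56.3,-277,46,-89,30]}}

```text
time_s: 6.75
position: [0.427, -0.2805, 0.2189]
eef_rot: [-0.0, 1.0, -0.0, -0.0]
ft_force: [0.4, 0.2, -0.7]
finger_gap: 0.0399
grip_force: 41.1
```

```bash
python3 - <<'E'
from h import *
s,p,r=cur()
print(p,s['joint_vel'].round(3),s['ft_force'],s['finger_gap'],to(np.array([.427,-.280,.08]),R.from_euler('x',180,degrees=True)))
d=vision.get_image('side');a=d['frame'][150:320,250:420];d=vision.get_image('scene');b=d['frame'][130:300,140:310]
save('m5.png',cv2.resize(np.hstack([a,b]),None,fx=2.3,fy=2.3,interpolation=cv2.INTER_CUBIC))
E
```

```text
[ 0.42704252 -0.28051342  0.2188633 ] [ 0.035 -0.025  0.021  0.003 -0.012 -0.018] [ 0.41098141  0.21598099 -0.66765151] 0.03992040705625311 (array([-0.04,  0.05, -0.02]), array([ 1.000e-01, -4.000e-01,  1.389e+02]))
```

View pics/m5.png

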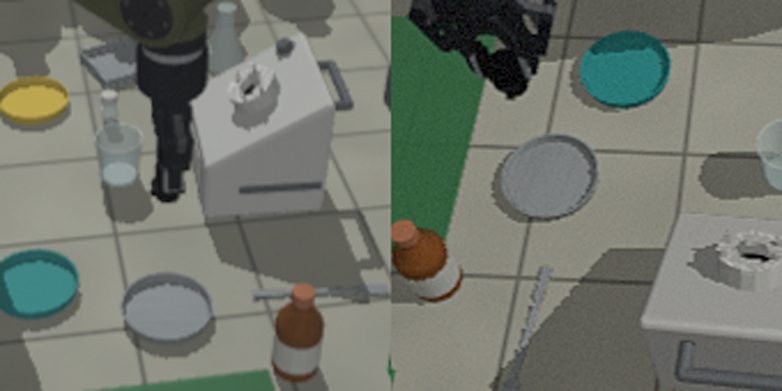

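The port is open and empty, and the gripper holds the cap above the dish. I'll descend.

{"fn": "carry_out", "kwargs": {"moves": [0,0,0,0,-0.4,40,30,0,0,0,0,-0.4,80,30,0,0,0,0,-0.4,115,30,0,0,0,0,-0.4,145,30,0,0,0,0,-0.4,165,30,0,0,0,0,-0.4,175,30,0,0,0,0,-0.4,178,30,0,0,0,0,-0.4,178,30]}}

```text
time_s: 7.65
position: [0.4276, -0.2794, 0.042]
eef_rot: [0.0, 1.0, 0.001, 0.0]
ft_force: [-0.4, 0.0, 0.0]
finger_gap: 0.04
grip_force: 41.1
```

{"fn": "carry_out", "kwargs": {"moves": [0,0,0,0,0,1.5,30,0,0,0,0,0,3,30,0,0,0,0,0,4,30,0,0,0,0,0,5,30,0,0,0,0,0,6,30,0,0,0,0,0,6,30]}}

```text
time_s: 8.25
position: [0.427, -0.2796, 0.0353]
eef_rot: [-0.0, 1.0, 0.0, -0.0]
ft_force: [-0.2, -0.4, -1.1]
finger_gap: 0.0402
grip_force: 41.1
```

{"fn": "carry_out", "kwargs": {"moves": [0,0,0,0,0,0.7,30,0,0,0,0,0,1.4,30,0,0,0,0,0,2,30,0,0,0,0,0,2,30]}}

```text
time_s: 8.65
position: [0.4271, -0.2796, 0.0333]
eef_rot: [-0.0, 1.0, 0.0, -0.0]
ft_force: [-0.2, -0.3, -0.6]
finger_gap: 0.0402
grip_force: 41.1
```

{"fn": "carry_out", "kwargs": {"moves": [0,0,0,0,0,0.5,30,0,0,0,0,0,1,30,0,0,0,0,0,1,30]}}

```text
time_s: 8.95
position: [0.4271, -0.2796, 0.0323]
eef_rot: [-0.0, 1.0, 0.0, -0.0]
ft_force: [-0.1, -0.6, 0.1]
finger_gap: 0.0402
grip_force: 41.1
```

{"fn": "carry_out", "kwargs": {"moves": [0,0,0,0,0,0.5,30,0,0,0,0,0,1,30,0,0,0,0,0,1,30]}}

```text
time_s: 9.25
position: [0.4271, -0.2796, 0.0315]
eef_rot: [-0.0, 1.0, 0.0, -0.0]
ft_force: [-0.7, -0.0, 0.9]
finger_gap: 0.0403
grip_force: 41.2
```

{"fn": "carry_out", "kwargs": {"moves": [0,0,0,0,0,0.4,30,0,0,0,0,0,0.7,30,0,0,0,0,0,0.7,30]}}

```text
time_s: 9.55
position: [0.4272, -0.2797, 0.0314]
eef_rot: [0.0, 1.0, 0.0, -0.0]
ft_force: [-3.9, 2.0, 10.5]
finger_gap: 0.0403
grip_force: 42.1
```

The cap is down in the dish, with 10 N of contact. I'll open slowly and follow down slightly, because the pads swing back as they open.

{"fn": "carry_out", "kwargs": {"moves": [0,0,0,0,0,0,48,0,0,0,0,0,0.3,51,0,0,0,0,0,0.7,54,0,0,0,0,0,1.1,57,0,0,0,0,0,1.5,60,0,0,0,0,0,1.9,63,0,0,0,0,0,2.2,66,0,0,0,0,0,2.2,69,0,0,0,0,0,2.2,75,0,0,0,0,0,2.2,82,0,0,0,0,0,2.2,82], "grip_force": 20}}

```text
time_s: 10.65
position: [0.4271, -0.2795, 0.0285]
eef_rot: [-0.0, 1.0, 0.0, -0.0]
ft_force: [-0.3, -0.7, -0.2]
finger_gap: 0.0697
grip_force: 0.0
```

Released, with no force on the tool. I'll retreat straight up and look.

{"fn": "carry_out", "kwargs": {"moves": [0,0,0,0,0,-10,90,0,0,0,0,0,-30,90,0,0,0,0,0,-60,90,0,0,0,0,0,-100,90,0,0,0,0,0,-140,90,0,0,0,0,0,-180,90,0,0,0,0,0,-200,90,0,0,0,0,0,-200,90,0,0,0,0,0,-200,90]}}

```text
time_s: 11.55
position: [0.427, -0.2795, 0.2285]
eef_rot: [0.0, 1.0, 0.0, -0.0]
ft_force: [-0.2, 0.7, -0.9]
finger_gap: 0.0766
grip_force: 0.0
```

```bash
python3 - <<'E'
from h import *
d=vision.get_image('side');a=d['frame'][190:320,270:420];d=vision.get_image('scene');b=d['frame'][140:270,150:300]
save('m6.png',cv2.resize(np.hstack([a,b]),None,fx=2.6,fy=2.6,interpolation=cv2.INTER_CUBIC))
E
```

```text
(no output)
```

View pics/m6.png

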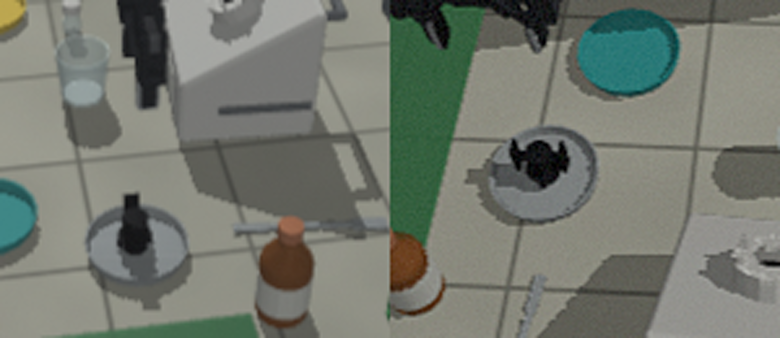

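The cap stands upright in the middle of the steel dish: (135,235) in the side half and (540,162) in the scene half. The gripper is clear, so I'll hand in.

```bash
python3 -c "
from cell import bot
print(bot.sign_off())"
```

```text
the job is handed in; nothing more can be done
None
```

The can is open and its cap stands upright, plug down, in the steel dish; the job is handed in at about 12 s of robot time, with the gripper clear and no other object touched.

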